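Open the wide parts canister under the pick-lamp rail

TASK

Open the wide parts canister that stands under the lamp rail. First clear the dispensing bottle from in front of it by standing it upright in the square tray, then lift the canister's lid off by its knob and set it down, not dropped, flat and knob up inside the round dish. Leave the canister standing in its place and the slim canister shut, do not bump the rail, and do not disturb anything else on the bench.

Things in the scene. Friction and masses are not known exactly. Their poses are not given: they have to be found in the camera images.
- rail: Fixed lamp rail on two posts. Origin on the table under its middle; y along the rail, -x its front. Bar 40 deep, 430 long, 245 to 285 mm above the table; lamps stand 8 mm out. Posts 30 mm square at y = -195 and 195, feet 60 x 40 x 6. Canister axes lie 14 to 30 mm in front of its middle line: a gripper pointing straight down strikes it, so lean the hand back to the front 30 to 45 degrees.
- wide: The wide steel canister, loose: outer diameter 120, height 80, wall 4, floor 4 mm, about 0.8 kg. Origin at the centre of its underside, z up. It stands under the rail, left or right of the slim one, centres 130 to 160 mm apart.
- wide_lid: Loose steel lid, 0.13 to 0.25 kg. Origin: centre of its flange's underside, on the canister rim 80 mm above the table; z up. Flange diameter 126, 6 thick; below it a plug of diameter 100, 8 deep, sits loosely in the mouth (the lid rests on it in the dish). On top a stem of diameter 16, then a round black knob, diameter 28, from z = 22 to 52 mm.
- wide_knob (a point): Grip point on the wide lid's knob axis, 40 mm above the lid's origin (120 mm above the table at the start); z up. The knob is round: any yaw.
- bottle: White dispensing bottle, loose, 0.17 to 0.35 kg, standing 110 to 130 mm in front of the wide canister's centre. Body diameter 50 up to 125 mm, tapering to a neck; a round cap of diameter 30 from 152 to 195 mm (the top). Origin at the centre of its underside, z up.
- bottle_cap (a point): Grip point on the bottle's axis, 175 mm above its underside, in the middle of the cap.
- dish: Round grey dish, fixed: outer diameter 190, height 14, wall 4, floor 4 mm thick. Origin at the centre of its underside, on the table. On the left or the right of the bench.
- tray: Square grey tray, fixed: 120 x 120 mm outside, 18 high, walls 5, floor 5 mm thick. Origin at the centre of its underside, on the table. On the other side of the bench from the dish; its yaw varies.
- slim: Bystander: slim steel canister, loose, diameter 88, height 80 mm; origin at the centre of its underside. Beside the wide one under the rail.
- slim_lid: Bystander: the slim canister's loose lid, flange diameter 94, knob as on the wide lid (diameter 28, top 52 mm above the origin). Origin at the centre of the flange's underside.
- tin: Bystander: plain straight steel tin with a flat top, diameter 60, height 150 mm, standing 110 to 125 mm in front of the slim canister; origin at the centre of its underside.
- bin: Bystander: small black open bin 100 x 70 x 55 mm at the back beside the rail; origin at the centre of its underside.
- reel: Bystander: black component reel lying flat, diameter 76, 34 mm high, at the back beside the rail; origin at the centre of its underside.
- driver: Bystander: screwdriver, 170 mm, lying on the table behind the rail; origin at its middle, x along it.
- brush: Bystander: brush, 150 mm, lying on the table behind the rail; origin at its middle, x along it.

How it is judged:
On the way, in this order (a step that is already met when the one before it is completed fails the run):
1. the bottle stands upright in the square tray, let go (horizontal distance between bottle and tray below 0.046 m and z of bottle in the frame of tray below 0.012 m and angle between bottle's own z axis and vertical below 0.1 rad and linear speed of bottle below 0.02 m/s and contact force between the fingers and bottle below 0.1 N), for 0.2 s.
2. the wide canister's lid is held by its knob and lifted clear of the canister (z of wide_lid in the frame of wide above 0.1 m and contact force between the fingers and wide_lid above 0.5 N and distance between the grasp point and wide_knob below 0.035 m), for 0.1 s.
At the end, for the whole second after the job is handed in: Bottle upright (within 6 degrees) on the floor of the square tray; wide lid flat (within 6 degrees), knob up, on the floor of the round dish (centres within 35 mm); both let go and at rest; the wide canister upright and within 40 mm of where it stood (all of step 1 and horizontal distance between wide_lid and dish below 0.035 m and z of wide_lid in the frame of dish below 0.018 m and z of wide_knob in the frame of dish above 0.045 m and angle between each of wide_lid, wide's own z axis and vertical below 0.1 rad and linear speed of each of wide_lid, wide below 0.02 m/s and contact force between the fingers and wide_lid below 0.1 N and distance of wide from where it was at the start of the episode below 0.04 m); the robot touches nothing.
It fails at once if the slim canister, its lid or a loose bystander is shifted more than 30 mm (distance of any of slim, slim_lid, tin, bin, reel, driver, brush from where it was at the start of the episode above 0.03 m).
It fails at once if the lid is dropped (falls freely, faster than 0.6 m/s) (linear speed of wide_lid above 0.6 m/s and contact force between wide_lid and anything else below 0.01 N).
It fails at once if the bottle is dropped (falls freely, faster than 0.6 m/s) (linear speed of bottle above 0.6 m/s and contact force between bottle and anything else below 0.01 N).
It fails at once if the rail is bumped by the robot (over 15 N) (contact force between any of the arm, the fingers and rail above 15 N).
It also fails if it takes over 61 s, if anything falls off the work surface, if the arm or the gripper's body presses on something with over 40 N, if the wrist force passes 120 N, or if a joint passes its speed limit or range.

ROBOT

A 7-joint arm with a two-finger parallel gripper is mounted at the origin on the work surface. World frame = base frame: x ahead of the robot, y to its left, z up, the work surface at z = 0. Lengths are in m, angles in rad, forces in N, time in s.
With the tool pointing down it reaches from about 0.4 to 0.875 m from the base axis. Payload 6.5 kg.
Tool frame: the origin (TCP) lies at the very end of the fingers, on their centre line; the grasp point (between the pads) lies 19 mm behind it; z points along the fingers, y is the line along which they close (so a half turn about z gives the same grasp; the last joint's range is limited). The gripper opens to 85 mm and grips with 20 to 120 N. Pads are 22 mm wide; open, the fingers measure 114 mm over their backs; the gripper's body (76 mm by 85 mm) begins 54 mm behind the grasp point. The pads swing forward as they close: fully open they stand 13 mm farther back than shut.
Start: joints at [-1.394, 0.536, -0.004, 1.538, 0.003, 1.067, -0.071], TCP at [0.156, 0.631, 0.231] pointing down, gripper open.
Joint ranges: [-2.7, 2.7], [-0.37, 2.16], [-1.27, 1.26], [0.24, 2.4], [-1.31, 4.45], [0.19, 1.91], [-2.76, 2.76]. Speed limits (rad/s): [2.39, 2.39, 3.14, 3.14, 3.14, 3.14, 3.14].

INTERFACE

Orientations are given as a unit quaternion [w, x, y, z].
In Python, from workcell import env gives the robot as it stands. The module is installed in compiled form; this text tells all that it offers.
- The arm moves only by the tool arm_command, never from a script. Its argument "series" is text: rows parted by semicolons, each of 4 numbers parted by spaces: the shift along the tool's x, y, z in m, then the turn about the tool's z in degrees. A call has 1 to 12 rows; each row shifts and turns the commanded pose from where the row before left it, along the tool's axes as they then stand; what a row does not reach is not made up. A row lasts 1/12 s, in which the tool goes at most 41.7 mm and 7.16 degrees, less where a joint would pass 70% of its speed; a pose out of reach is approached as far as the arm can. A call is refused whole if a number of a shift passes 0.0417 or a number of a turn 7.16, either way. A call with a gripper value outside its range is refused whole. "gripper" is the finger opening in m, from 0 to 0.0854, set as the call begins (left out, the last holds). The fingers move at their own pace and stop on an object; the grip force is fixed at half the most. Time passes only in rows, so rows that do not move let the fingers close. It gives the time, the measured TCP pose, the force, the opening and the grip force at its end, in the units of the state.
- env.state(): the state, without advancing time (a new reading comes with each control period).
- env.camera(name): name is "side" or "top"; returns the picture (420x560x3 uint8, red, green, blue); there is no depth.
- env.camera_model(name): a dict with "fx", "fy", "cx", "cy" (pixels), "k1" (the pictures are not rectified: a ray, as slopes to the right and down, at radius r is drawn at 1 + k1 r^2 times it, then the intrinsics apply), "rvec" (rotation vector, rad) and "tvec" (3), from world to camera coordinates, as OpenCV has them. Camera axes: x right, y down, z forward; pixel columns grow to the right and rows downward; lengths in m; the calibration is good to about 2 mm. A picture is of the moment at which its call begins. camera_model takes no time and is no camera call.
- env.hand_in(): hands the job in; it is judged then, once.
The state is a dict: "time_s": time; "qpos": joint angles; "qvel": joint speeds; "joint_efforts": joint torques, N m; "ee_pos": TCP position; "ee_rot": TCP orientation; "contact_force": force on the tool from outside, world axes, zero at the start; "torque": the same for the moment, N m; "opening": finger opening in m; "gripper_force": force on a finger pad.
Only numpy, scipy, OpenCV 4.12 (cv2) and the standard library are available. Lean on these libraries where they do the work, as an engineer would, in place of code of your own. Each camera call takes 0.05 s, during which the arm holds its last target. There are 200 camera calls.

## Working session

There is one attempt and no reset: what is moved stays moved. The work goes in short steps, Python scripts to look and compute and a tool call to move; the robot and the scene stay as the last step left them, time stands still between calls to the robot, and variables do not carry over. Pictures are saved under pics/ and viewed, at most 10 in all, crops included, and the job is handed in when it is done.

Besides the shell and the picture viewer there is one more tool, called after "Request:" as name(argument=value, ...) on one line, values as JSON. arm_command: Moves the arm, as the interface text tells. Its arguments: {"type":"object","properties":{"series":{"type":"string"},"gripper":{"type":"number"}},"required":["series"]}

```bash
mkdir -p pics; cat > h.py <<'E'
import numpy as np, cv2
from workcell import env
def cam(n):
    m=env.camera_model(n); R=cv2.Rodrigues(np.array(m["rvec"],float))[0]; return m,R,np.array(m["tvec"],float).ravel()
def ray(n,u,v):
    m,R,t=cam(n); x=(u-m["cx"])/m["fx"]; y=(v-m["cy"])/m["fy"]
    rd=np.hypot(x,y); r=rd
    for _ in range(30): r=rd/(1+m["k1"]*r*r)
    s=r/rd if rd>0 else 1
    return -R.T@t, R.T@np.array([x*s,y*s,1])
def plane(n,u,v,z):
    c,d=ray(n,u,v); return c+d*(z-c[2])/d[2]
def proj(n,p):
    m,R,t=cam(n); q=R@np.array(p,float)+t; x,y=q[0]/q[2],q[1]/q[2]; f=1+m["k1"]*(x*x+y*y)
    return np.array([m["fx"]*x*f+m["cx"],m["fy"]*y*f+m["cy"]])
def shot(n,f):
    im=np.ascontiguousarray(env.camera(n)[:,:,::-1]); cv2.imwrite("pics/"+f,im); return im
E
python3 - <<'E'
from h import *
for n in("top","side"):
    shot(n,n+"0.png"); c,d=ray(n,280,210); print(n,c,d,env.camera_model(n)["fx"])
print(env.state())
E
```

```text
top [0.4171652  0.01706423 1.34891833] [ 0.11714481 -0.03765382 -0.99244085] 505.59211385172125
side [ 0.3616091  -0.9507017   1.18514773] [ 0.16398079  0.6593526  -0.73383339] 536.989782657722
{'time_s': 0.1, 'qpos': array([-1.39418643,  0.53711185, -0.00447021,  1.53877606,  0.00258696,
        1.06729038, -0.07116106]), 'qvel': array([-0.00052425, -0.00191672, -0.00057375, -0.00126613,  0.00080914,
        0.00036312, -0.00062985]), 'joint_efforts': array([ 2.03187898e-03, -5.84562492e+01,  1.05159122e+00, -2.59780401e+01,
        1.26191429e-02,  4.54214896e-03, -9.49133465e-06]), 'ee_pos': array([0.15613396, 0.63038046, 0.23048582]), 'ee_rot': array([-5.12413851e-05,  1.21041623e-01,  9.92647118e-01, -7.88317742e-04]), 'contact_force': array([0.49372878, 0.475745  , 0.2357874 ]), 'torque': array([-0.0032064 ,  0.00533969, -0.05598176]), 'gripper_force': 0.0, 'opening': 0.08545258584552393}
```

View pics/top0.png

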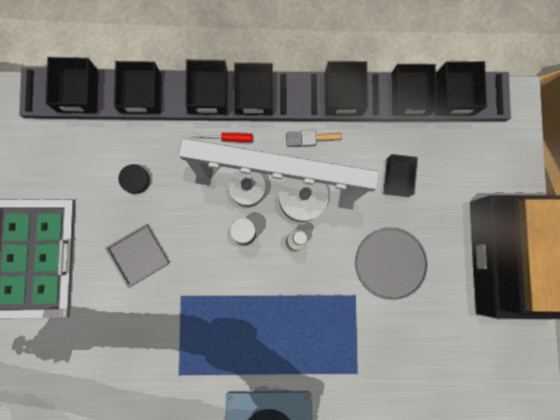

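View pics/side0.png

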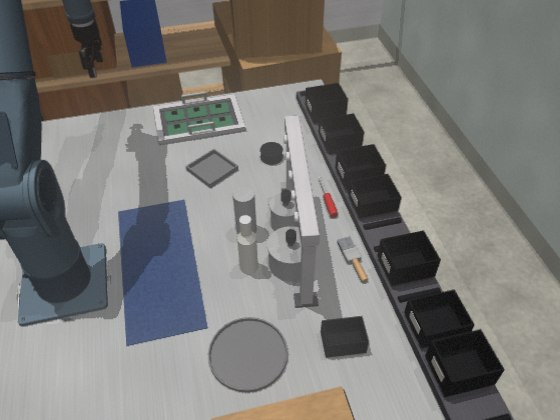

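Top view: tray (138,256), dish (391,263), bottle cap (299,237), tin (243,231), wide knob (306,194), slim knob (247,184), with the rail running from (180,150) to (378,180). Side view: bottle cap near (246,222), wide knob (292,237). Next I refine these with masks.

```bash
python3 - <<'E'
from h import *
t=cv2.imread("pics/top0.png"); s=cv2.imread("pics/side0.png")
def comp(im,box,f,tag):
    x0,y0,x1,y1=box; g=im[y0:y1,x0:x1].astype(int); m=f(g).astype(np.uint8)
    n,l,st,c=cv2.connectedComponentsWithStats(m); 
    o=[]
    for k in range(1,n):
        if st[k,4]>25: o.append((st[k]+[x0,y0,0,0,0],(c[k]+[x0,y0]).round(1)))
    print(tag); [print('  ',a,b) for a,b in o]
dark=lambda th:(lambda g:g.max(2)<th)
comp(t,(285,170,330,225),dark(60),"knob top"); comp(t,(230,165,265,205),dark(60),"slim knob top")
comp(s,(280,225,305,250),dark(60),"knob side"); comp(s,(275,185,296,207),dark(60),"slim knob side")
comp(t,(350,222,432,304),dark(125),"dish"); comp(t,(100,218,176,292),dark(125),"tray")
comp(s,(200,310,295,395),dark(125),"dish s"); comp(s,(180,145,245,190),dark(125),"tray s")
a=cv2.resize(t[140:300,90:440],None,fx=2.28,fy=2.28,interpolation=2)
b=cv2.resize(s[180:300,215:325],None,fx=4.5,fy=4.5,interpolation=2)
c=cv2.resize(t[160:260,225:335],None,fx=5,fy=5,interpolation=2)
cv2.imwrite("pics/b.png",b);cv2.imwrite("pics/c.png",c)
E
```

```text
knob top
slim knob top
knob side
slim knob side
dish
   [355 228  72  71 486] [393.9 265.5]
tray
   [107 224  63  61 376] [133.7 250.4]
dish s
   [200 312   6  11  29] [202.4 317.8]
   [209 318  79  75 717] [249.2 355. ]
tray s
   [186 150  53  38 618] [211.4 168.2]
```

View pics/b.png

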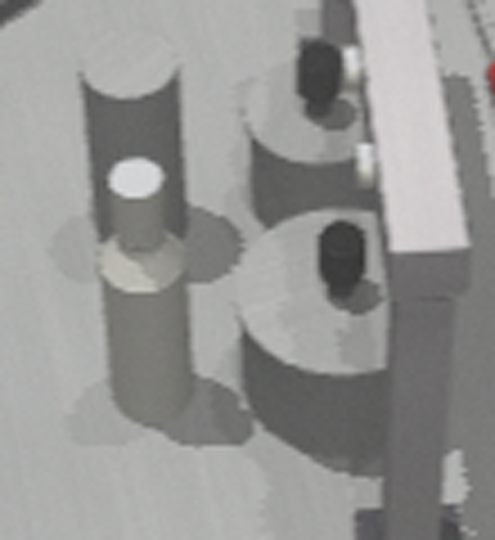

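View pics/c.png

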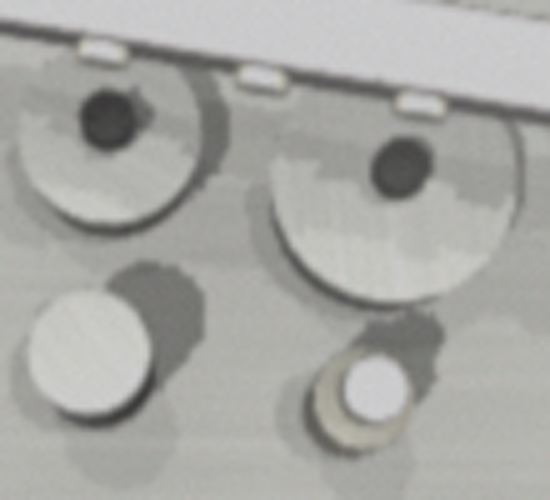

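Crop of the side view: cap top at about (245.2,219.6) and wide knob middle at (291.2,237.1). Crop of the top view: cap top (300.2,237.6), wide knob top (305.2,193.6), slim knob (246.6,184.2), tin top (243,230.4), with both knobs clear of the bar's front edge.

```bash
python3 - <<'E'
from h import *
from scipy.spatial.transform import Rotation as Ro
def tri(a,b):
    (c,d),(e,f)=ray("top",*a),ray("side",*b); s=np.linalg.lstsq(np.c_[d,-f],e-c,rcond=None)[0]
    p,q=c+d*s[0],e+f*s[1]; return (p+q)/2,np.linalg.norm(p-q)
print("bottle tri",tri((300.2,237.6),(245.2,219.6)))
print("bottle top",plane("top",300.2,237.6,.195),"side",plane("side",245.2,219.6,.195))
print("wide top",plane("top",305.2,193.6,.130),"side",plane("side",291.2,237.1,.117))
print("slim top",plane("top",246.6,184.2,.130)); print("tin",plane("top",243,230.4,.15))
t=cv2.imread("pics/top0.png")
for nm,box,z,mm in(("dish",(345,217,437,309),.014,0),("tray",(97,214,182,300),.018,0)):
    x0,y0,x1,y1=box; m=(t[y0:y1,x0:x1].max(2)<145).astype(np.uint8)
    cs=cv2.findContours(m,cv2.RETR_EXTERNAL,cv2.CHAIN_APPROX_NONE)[0]; c=max(cs,key=cv2.contourArea)
    P=np.array([plane("top",*(q[0]+[x0,y0]),z)[:2] for q in c],np.float32)
    print(nm,cv2.minAreaRect(P*1000),cv2.minEnclosingCircle(P*1000))
# rail front top edge from crop c
for p in((0,27),(550,121)): print("rail front top",plane("top",225+p[0]/5,160+p[1]/5,.285))
for p in((188,140),(378,170)): print("rail back top",plane("top",*p,.285))
q=env.state()["ee_rot"]; print(Ro.from_quat(q,scalar_first=True).as_matrix().round(3))
E
```

```text
bottle tri (array([ 0.49050717, -0.07263987,  0.19709287]), np.float64(0.0015108690472397579))
bottle top [ 0.48988401 -0.07274569  0.195     ] side [ 0.49154037 -0.07078728  0.195     ]
wide top [ 0.60144956 -0.09086749  0.13      ] side [ 0.60476901 -0.09086515  0.117     ]
slim top [0.62427523 0.05213103 0.13      ]
tin [0.50982844 0.0595556  0.15      ]
dish ((435.5193786621094, -325.70208740234375), (189.79388427734375, 188.62168884277344), 88.70964813232422) ((435.2774658203125, -325.16546630859375), 96.07154846191406)
tray ((456.6136779785156, 335.0061950683594), (121.80469512939453, 125.23365783691406), 31.064464569091797) ((456.0281066894531, 335.62432861328125), 84.27671813964844)
rail front top [0.63839993 0.09385018 0.285     ]
rail front top [ 0.59845605 -0.14112047  0.285     ]
rail back top [0.69315168 0.17308541 0.285     ]
rail back top [ 0.6295     -0.23401617  0.285     ]
[[-0.971  0.24  -0.   ]
 [ 0.24   0.971 -0.002]
 [-0.    -0.002 -1.   ]]
```

Request:
arm_command(series="0 0 -0.04 -5; -0.028 -0.026 -0.004 0; -0.028 -0.026 -0.004 0; -0.028 -0.026 -0.004 0; -0.028 -0.026 -0.004 0; -0.028 -0.026 -0.004 0; -0.028 -0.026 -0.004 0; -0.028 -0.026 -0.004 0; -0.028 -0.026 -0.004 0; -0.028 -0.026 -0.004 0; -0.028 -0.026 -0.004 0; -0.028 -0.026 -0.004 0", gripper=0.085)

```text
time_s: 1.1
ee_pos: [0.4169, 0.2988, 0.3153]
ee_rot: [-0.0, 0.078, 0.997, -0.0]
contact_force: [0.6, -0.5, 0.9]
opening: 0.0852
gripper_force: 0.0
```

```bash
cat >> h.py <<'E'
from scipy.spatial.transform import Rotation as Ro
def st(*targets):
    s=env.state(); R=Ro.from_quat(s["ee_rot"],scalar_first=True).as_matrix(); p=np.array(s["ee_pos"])
    print("t",round(s["time_s"],2),"p",p.round(4),"q",np.round(s["qpos"],2),"F",np.round(s["contact_force"],1),"open",round(s["opening"],4),s["gripper_force"])
    print(R.round(3).tolist())
    for t in targets: print("to",t,"tool shift",(R.T@(np.array(t)-p)).round(4))
    return s,R,p
E
python3 -c "
from h import *
st((.49,-.0725,.29))"
```

```text
t 1.1 p [0.4169 0.2988 0.3153] q [-0.84  0.21  0.15  1.8  -0.03  1.13  0.74] F [ 0.6 -0.5  0.9] open 0.0852 0.0
[[-0.988, 0.155, -0.0], [0.155, 0.988, -0.0], [0.0, -0.0, -1.0]]
to (0.49, -0.0725, 0.29) tool shift [-0.1297 -0.3555  0.0254]
```

Request:
arm_command(series="-0.012 -0.032 0 0; -0.012 -0.032 0 0; -0.012 -0.032 0 0; -0.012 -0.032 0 0; -0.012 -0.032 0 0; -0.012 -0.032 0 0; -0.012 -0.032 0 0; -0.012 -0.032 0 0; -0.012 -0.032 0 0; -0.012 -0.032 0 0; -0.01 -0.036 0 0; 0 0 0 0")

```text
time_s: 2.1
ee_pos: [0.4892, -0.0793, 0.3155]
ee_rot: [0.0, 0.083, 0.997, -0.002]
contact_force: [-0.2, -1.0, 0.1]
opening: 0.0847
gripper_force: 0.0
```

```bash
python3 -c "
from h import *
st((.490,-.072,.156)); shot('side','s1.png'); b=cv2.imread('pics/s1.png')[90:330,150:390]; cv2.imwrite('pics/s1c.png',cv2.resize(b,None,fx=2.4,fy=2.4))"
```

```text
t 2.1 p [ 0.4892 -0.0793  0.3155] q [-0.32  0.18  0.45  1.86 -0.08  1.12  1.56] F [-0.2 -1.   0.1] open 0.0847 0.0
[[-0.986, 0.165, 0.001], [0.165, 0.986, -0.004], [-0.001, -0.004, -1.0]]
to (0.49, -0.072, 0.156) tool shift [0.0006 0.0079 0.1595]
```

View pics/s1c.png

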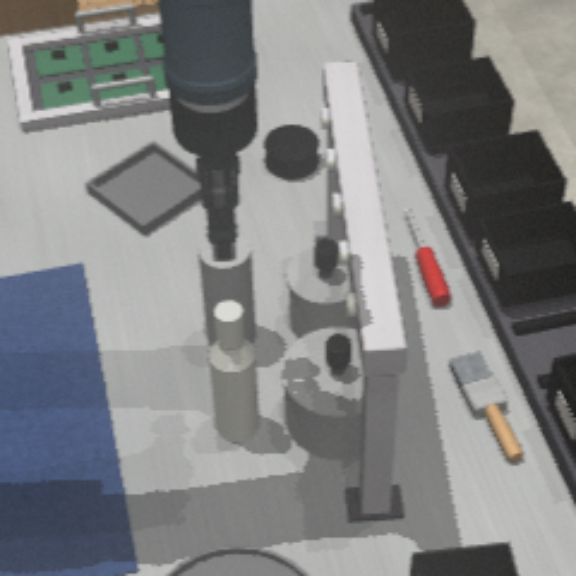

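The side crop shows the open gripper directly above the bottle cap (crop about (228,312), fingertips near (222,250)), with the hand well in front of the rail. Next I descend and grip.

Request:
arm_command(series="0 0.008 0 0; 0 0 0.032 0; 0 0 0.032 0; 0 0 0.032 0; 0 0 0.032 0; 0 0 0.016 0; 0 0 0.008 0; 0 0 0.007 0; 0 0 0 0; 0 0 0 0")

```text
time_s: 2.98
ee_pos: [0.4915, -0.0626, 0.157]
ee_rot: [0.001, 0.077, 0.997, 0.0]
contact_force: [-0.0, -0.2, 0.7]
opening: 0.085
gripper_force: 0.0
```

Request:
arm_command(series="0 0 0 0; 0 0 0 0; 0 0 0 0; 0 0 0 0; 0 0 0 0; 0 0 0 0; 0 0 0 0; 0 0 0 0", gripper=0.01)

```text
time_s: 3.65
ee_pos: [0.4912, -0.0636, 0.1567]
ee_rot: [0.001, 0.078, 0.997, -0.0]
contact_force: [0.6, -1.8, 5.0]
opening: 0.0278
gripper_force: 59.9
```

```bash
python3 -c "
from h import *
st((.49,-.0725,.25))"
```

```text
t 3.65 p [ 0.4912 -0.0636  0.1567] q [-0.27  0.4   0.38  2.02 -0.21  0.76  1.65] F [ 0.6 -1.8  5. ] open 0.0278 59.932560324668884
[[-0.988, 0.155, 0.001], [0.155, 0.988, -0.0], [-0.001, -0.0, -1.0]]
to (0.49, -0.0725, 0.25) tool shift [-0.0002 -0.009  -0.0933]
```

Request:
arm_command(series="0 0 -0.01 0; 0 0 -0.02 0; 0 0 -0.025 0; 0 0 -0.025 0; 0 0 -0.025 0; 0 0 -0.025 0; 0 0 -0.025 0; 0 0 -0.01 0; 0.001 0.01 0 0; 0.003 0.016 0 0; 0.006 0.022 0 0; 0.006 0.025 0 0")

```text
time_s: 4.65
ee_pos: [0.4848, 0.0122, 0.3194]
ee_rot: [-0.002, 0.078, 0.997, -0.0]
contact_force: [-0.6, 0.7, -2.2]
opening: 0.0276
gripper_force: 59.3
```

Request:
arm_command(series="0.008 0.028 0 0; 0.008 0.028 0 0; 0.008 0.028 0 0; 0.008 0.028 0 0; 0.008 0.028 0 0; 0.008 0.028 0 0; 0.008 0.028 0 0; 0.008 0.028 0 0; 0.008 0.028 0 0; 0.006 0.022 0 0; 0.004 0.018 0 0; 0 0 0 0")

```text
time_s: 5.65
ee_pos: [0.4471, 0.3178, 0.3187]
ee_rot: [-0.002, 0.074, 0.997, 0.0]
contact_force: [-0.8, 0.8, -2.5]
opening: 0.0275
gripper_force: 59.2
```

Request:
arm_command(series="0 0 0 0; 0 0 0 0; 0 0 0 0")

```text
time_s: 5.9
ee_pos: [0.4503, 0.3113, 0.3204]
ee_rot: [-0.001, 0.078, 0.997, -0.001]
contact_force: [-0.2, -0.4, -3.2]
opening: 0.0278
gripper_force: 59.2
```

```bash
python3 -c "
from h import *
st((.4565,.335,.163))
b=shot('side','s2.png')[70:270,110:310]; cv2.imwrite('pics/s2c.png',cv2.resize(b,None,fx=2.8,fy=2.8))"
```

```text
t 5.9 p [0.4503 0.3113 0.3204] q [-0.84  0.27  0.19  1.71 -0.05  1.16  0.78] F [-0.2 -0.4 -3.2] open 0.0278 59.210911989212036
[[-0.988, 0.156, -0.001], [0.156, 0.988, -0.001], [0.001, -0.002, -1.0]]
to (0.4565, 0.335, 0.163) tool shift [-0.0026  0.0247  0.1574]
```

View pics/s2c.png

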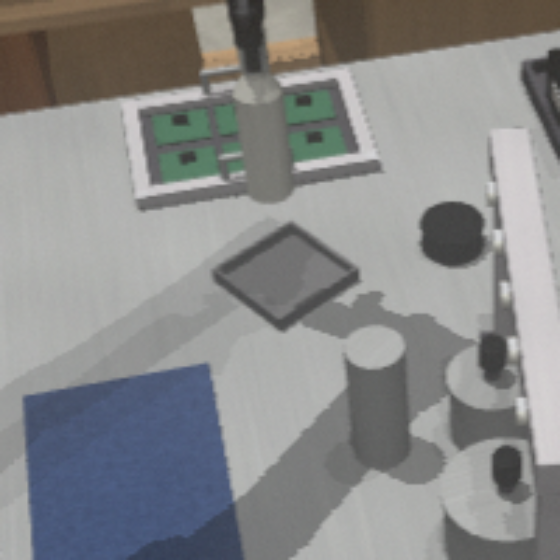

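The crop shows the bottle held upright (crop (265,140)), high over the tray (centre (287,275)). I'll lower it.

Request:
arm_command(series="-0.003 0.012 0 0; 0 0.013 0 0; 0 0 0.02 0; 0 0 0.03 0; 0 0 0.03 0; 0 0 0.03 0; 0 0 0.02 0; 0 0 0.012 0; 0 0 0.006 0; 0 0 0 0; 0 0 0 0; 0 0 0 0")

```text
time_s: 6.95
ee_pos: [0.4583, 0.3375, 0.1748]
ee_rot: [0.001, 0.078, 0.997, 0.001]
contact_force: [-0.2, -0.2, -2.4]
opening: 0.0277
gripper_force: 59.4
```

Request:
arm_command(series="0 0 0.003 0; 0 0 0 0; 0 0 0 0")

```text
time_s: 7.2
ee_pos: [0.4575, 0.3369, 0.1707]
ee_rot: [0.0, 0.078, 0.997, 0.0]
contact_force: [-0.4, 0.5, -2.4]
opening: 0.0276
gripper_force: 59.4
```

Request:
arm_command(series="0 0 0.003 0; 0 0 0.003 0; 0 0 0 0; 0 0 0 0")

```text
time_s: 7.53
ee_pos: [0.4571, 0.3366, 0.164]
ee_rot: [-0.0, 0.078, 0.997, -0.0]
contact_force: [0.9, -0.0, -3.4]
opening: 0.0276
gripper_force: 59.4
```

Request:
arm_command(series="0 0 0.002 0; 0 0 0 0; 0 0 0 0")

```text
time_s: 7.78
ee_pos: [0.4573, 0.3367, 0.1622]
ee_rot: [-0.0, 0.078, 0.997, -0.0]
contact_force: [-0.4, 0.6, -2.5]
opening: 0.0274
gripper_force: 59.4
```

Request:
arm_command(series="0 0 0.001 0; 0 0 0 0; 0 0 0 0")

```text
time_s: 8.03
ee_pos: [0.4577, 0.3369, 0.1617]
ee_rot: [0.0, 0.078, 0.997, 0.0]
contact_force: [-0.2, -0.2, 2.4]
opening: 0.0281
gripper_force: 60.2
```

Contact. I'll release and rise.

Request:
arm_command(series="0 0 0 0; 0 0 0 0; 0 0 0 0; 0 0 0 0; 0 0 0 0; 0 0 0 0; 0 0 0 0; 0 0 0 0", gripper=0.085)

```text
time_s: 8.7
ee_pos: [0.4573, 0.3368, 0.1613]
ee_rot: [0.0, 0.078, 0.997, 0.0]
contact_force: [0.4, -0.3, 0.2]
opening: 0.0847
gripper_force: 0.0
```

Request:
arm_command(series="0 0 -0.01 0; 0 0 -0.02 0; 0 0 -0.04 0; 0 0 -0.04 0; 0 0 -0.04 0; 0 0 -0.04 0; 0 0 -0.04 0; 0 0 -0.04 0; 0 0 0 0; 0 0 0 0")

```text
time_s: 9.53
ee_pos: [0.4582, 0.3372, 0.4346]
ee_rot: [0.002, 0.078, 0.997, 0.002]
contact_force: [0.2, -0.6, 0.6]
opening: 0.0851
gripper_force: 0.0
```

```bash
python3 -c "
from h import *
st((.5,-.05,.45))
b=shot('side','s3.png')[80:280,110:330]
cv2.imwrite('pics/s3c.png',cv2.resize(b,None,fx=2.8,fy=2.8))"
```

```text
t 9.53 p [0.4582 0.3372 0.4346] q [-0.86  0.25  0.19  1.48 -0.05  1.41  0.74] F [ 0.2 -0.6  0.6] open 0.0851 0.0
[[-0.988, 0.155, 0.004], [0.155, 0.988, 0.004], [-0.004, 0.005, -1.0]]
to (0.5, -0.05, 0.45) tool shift [-0.1014 -0.3759 -0.0167]
```

View pics/s3c.png

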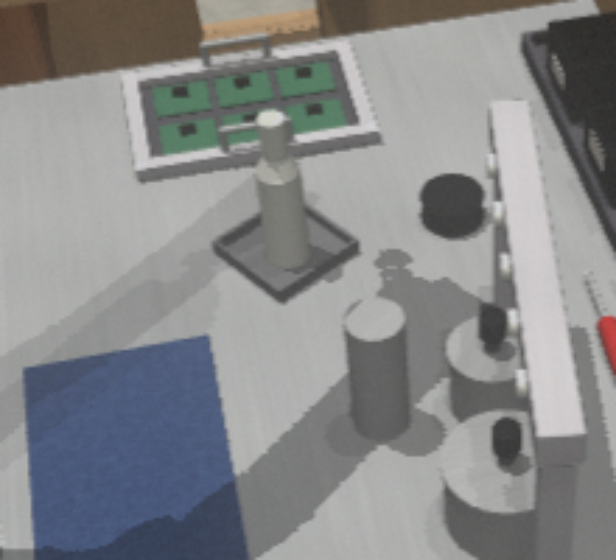

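The bottle stands upright in the middle of the tray (crop (285,235)). Rows cannot tilt the tool, so I'll go up at the rail's azimuth until the wrist joint (j6, limit 1.91) leans the hand outward by itself.

Request:
arm_command(series="-0.010 -0.037 -0.01 0; -0.010 -0.037 -0.01 0; -0.010 -0.037 -0.01 0; -0.010 -0.037 -0.01 0; -0.010 -0.037 -0.01 0; -0.010 -0.037 -0.01 0; -0.010 -0.037 -0.01 0; -0.010 -0.037 -0.01 0; -0.010 -0.037 -0.01 0; -0.010 -0.037 -0.01 0; -0.010 -0.037 -0.01 0; 0 0 0 0")

```text
time_s: 10.58
ee_pos: [0.502, -0.0912, 0.5419]
ee_rot: [0.0, 0.084, 0.996, -0.002]
contact_force: [-0.4, -0.1, 0.8]
opening: 0.085
gripper_force: 0.0
```

Request:
arm_command(series="0 0 -0.04 0; 0 0 -0.04 0; 0 0 -0.04 0; 0 0 0 0")

```text
time_s: 10.92
ee_pos: [0.5059, -0.0829, 0.6653]
ee_rot: [0.008, 0.078, 0.997, -0.001]
contact_force: [-0.2, -0.0, -0.2]
opening: 0.0851
gripper_force: 0.0
```

```bash
python3 -c "
from h import *
st((.5,-.08,.65))"
```

```text
t 10.92 p [ 0.5059 -0.0829  0.6653] q [-0.34  0.18  0.54  1.07 -0.1   1.91  1.58] F [-0.2 -0.  -0.2] open 0.0851 0.0
[[-0.988, 0.155, 0.016], [0.155, 0.988, -0.002], [-0.017, 0.0, -1.0]]
to (0.5, -0.08, 0.65) tool shift [0.0066 0.002  0.0152]
```

Request:
arm_command(series="0 0 -0.03 0; 0 0 -0.03 0; 0 0 -0.03 0; 0 0 0 0; 0 0 0 0")

```text
time_s: 11.33
ee_pos: [0.4932, -0.0805, 0.6929]
ee_rot: [0.035, 0.077, 0.996, -0.003]
contact_force: [0.2, 0.2, -0.3]
opening: 0.0851
gripper_force: 0.0
```

```bash
python3 -c "
from h import *
st((.5,-.08,.65))"
```

```text
t 11.33 p [ 0.4932 -0.0805  0.6929] q [-0.43  0.13  0.62  1.06 -0.08  1.91  1.57] F [ 0.2  0.2 -0.3] open 0.0851 0.0
[[-0.986, 0.154, 0.07], [0.154, 0.988, -0.01], [-0.071, 0.0, -0.997]]
to (0.5, -0.08, 0.65) tool shift [-0.0036  0.0015  0.0432]
```

Request:
arm_command(series="-0.02 0 -0.03 0; -0.02 0 -0.03 0; -0.02 0 -0.03 0; -0.02 0 -0.03 0; -0.02 0 -0.03 0; -0.02 0 -0.03 0; 0 0 0 0; 0 0 0 0")

```text
time_s: 12.0
ee_pos: [0.5637, -0.0917, 0.7569]
ee_rot: [0.117, 0.077, 0.99, -0.009]
contact_force: [0.3, 0.2, -0.2]
opening: 0.0851
gripper_force: 0.0
```

```bash
python3 -c "
from h import *
st((.5,-.08,.65))"
```

```text
t 12.0 p [ 0.5637 -0.0917  0.7569] q [-0.19  0.24  0.42  0.78 -0.11  1.91  1.57] F [ 0.3  0.2 -0.2] open 0.0851 0.0
[[-0.96, 0.155, 0.231], [0.151, 0.988, -0.037], [-0.234, -0.0, -0.972]]
to (0.5, -0.08, 0.65) tool shift [0.0879 0.0017 0.0888]
```

Request:
arm_command(series="-0.02 0 -0.03 0; -0.02 0 -0.03 0; -0.02 0 -0.03 0; -0.02 0 -0.03 0; -0.02 0 -0.03 0; -0.02 0 -0.03 0; -0.02 0 -0.03 0; -0.02 0 -0.03 0; -0.02 0 -0.03 0; -0.02 0 -0.03 0; 0 0 0 0; 0 0 0 0")

```text
time_s: 13.0
ee_pos: [0.5847, -0.0946, 0.8841]
ee_rot: [0.257, 0.075, 0.963, -0.02]
contact_force: [-0.2, -0.1, -0.8]
opening: 0.0849
gripper_force: 0.0
```

```bash
python3 -c "
from h import *
st((.5,-.08,.65))"
```

```text
t 13.0 p [ 0.5847 -0.0946  0.8841] q [-0.15  0.27  0.45  0.46 -0.18  1.91  1.57] F [-0.2 -0.1 -0.8] open 0.0849 0.0
[[-0.856, 0.155, 0.493], [0.134, 0.988, -0.078], [-0.499, -0.0, -0.867]]
to (0.5, -0.08, 0.65) tool shift [0.1913 0.0014 0.16  ]
```

Request:
arm_command(series="-0.02 0 -0.03 0; -0.02 0 -0.03 0; -0.02 0 -0.03 0; 0 0 0 0")

```text
time_s: 13.33
ee_pos: [0.5698, -0.0925, 0.9278]
ee_rot: [0.301, 0.074, 0.951, -0.024]
contact_force: [-1.3, -0.2, 0.8]
opening: 0.0848
gripper_force: 0.0
```

```bash
python3 -c "
from h import *
st((.5,-.08,.65),(.47,-.07,.45))"
```

```text
t 13.33 p [ 0.5698 -0.0925  0.9278] q [-0.16  0.25  0.5   0.38 -0.2   1.91  1.57] F [-1.3 -0.2  0.8] open 0.0848 0.0
[[-0.808, 0.155, 0.568], [0.127, 0.988, -0.09], [-0.575, -0.001, -0.818]]
to (0.5, -0.08, 0.65) tool shift [0.2178 0.0017 0.1864]
to (0.47, -0.07, 0.45) tool shift [0.3583 0.0071 0.3321]
```

Request:
arm_command(series="0.028 0 0.026 0; 0.028 0 0.026 0; 0.028 0 0.026 0; 0.028 0 0.026 0; 0.028 0 0.026 0; 0.028 0 0.026 0; 0.028 0 0.026 0; 0.028 0 0.026 0; 0.028 0 0.026 0; 0.028 0 0.026 0; 0.028 0 0.026 0; 0 0 0 0")

```text
time_s: 14.33
ee_pos: [0.4832, -0.0768, 0.5307]
ee_rot: [0.288, 0.078, 0.954, -0.023]
contact_force: [-1.1, -1.1, -3.8]
opening: 0.0855
gripper_force: 0.0
```

```bash
cat > g.py <<'E'
from h import *
s,R,p=st()
k=np.array([.603,-.091,.118])
for b in(.14,.0): print("back",b,(R.T@(k+R[:,2]*(.019-b)-p)).round(4), (k+R[:,2]*(.019-b)).round(3))
E
python3 g.py
```

```text
t 14.33 p [ 0.4832 -0.0768  0.5307] q [-0.41 -0.34  0.29  1.93  0.3   0.99  1.2 ] F [-1.1 -1.1 -3.8] open 0.0855 0.0
[[-0.822, 0.163, 0.546], [0.136, 0.987, -0.09], [-0.553, 0.0, -0.833]]
back 0.14 [0.128  0.0053 0.2894] [ 0.537 -0.08   0.219]
back 0.0 [0.128  0.0053 0.4294] [ 0.613 -0.093  0.102]
```

Request:
arm_command(series="0.0128 0.0005 0.029 0; 0.0128 0.0005 0.029 0; 0.0128 0.0005 0.029 0; 0.0128 0.0005 0.029 0; 0.0128 0.0005 0.029 0; 0.0128 0.0005 0.029 0; 0 0 0 0; 0 0 0 0")

```text
time_s: 15.0
ee_pos: [0.5273, -0.0789, 0.3586]
ee_rot: [0.298, 0.079, 0.951, -0.022]
contact_force: [0.8, 0.8, 0.2]
opening: 0.0851
gripper_force: 0.0
```

```bash
python3 g.py
```

```text
t 15.0 p [ 0.5273 -0.0789  0.3586] q [-0.4  -0.14  0.38  2.2   0.32  0.49  1.16] F [0.8 0.8 0.2] open 0.0851 0.0
[[-0.81, 0.163, 0.563], [0.136, 0.987, -0.09], [-0.57, 0.004, -0.822]]
back 0.14 [ 0.0742 -0.0005  0.1203] [ 0.535 -0.08   0.217]
back 0.0 [ 0.0742 -0.0005  0.2603] [ 0.614 -0.093  0.102]
```

Request:
arm_command(series="0.0123 0 0.023 0; 0.0123 0 0.023 0; 0.0123 0 0.023 0; 0.0123 0 0.023 0; 0 0 0 0; 0 0 0 0")

```text
time_s: 15.5
ee_pos: [0.5384, -0.082, 0.2749]
ee_rot: [0.3, 0.079, 0.95, -0.026]
contact_force: [0.8, -0.5, 0.8]
opening: 0.0851
gripper_force: 0.0
```

```bash
python3 g.py
```

```text
t 15.5 p [ 0.5384 -0.082   0.2749] q [-0.25  0.03  0.27  2.29  0.35  0.23  1.11] F [ 0.8 -0.5  0.8] open 0.0851 0.0
[[-0.808, 0.165, 0.566], [0.134, 0.986, -0.097], [-0.574, -0.002, -0.819]]
back 0.14 [0.0366 0.0021 0.0449] [ 0.535 -0.079  0.217]
back 0.0 [0.0366 0.0021 0.1849] [ 0.614 -0.093  0.102]
```

Request:
arm_command(series="0.009 0 0.017 0; 0.009 0 0.017 0; 0.009 0 0.017 0; 0.009 0.002 0.017 0; 0 0 0 0; 0 0 0 0")

```text
time_s: 16.0
ee_pos: [0.5403, -0.0875, 0.238]
ee_rot: [0.295, 0.078, 0.951, -0.039]
contact_force: [0.8, -0.3, -0.2]
opening: 0.0855
gripper_force: 0.0
```

```bash
python3 g.py
```

```text
t 16.0 p [ 0.5403 -0.0875  0.238 ] q [ 0.25  0.13 -0.26  2.29  0.87  0.2   0.6 ] F [ 0.8 -0.3 -0.2] open 0.0855 0.0
[[-0.814, 0.17, 0.556], [0.125, 0.985, -0.119], [-0.568, -0.028, -0.823]]
back 0.14 [0.0167 0.0105 0.013 ] [ 0.536 -0.077  0.218]
back 0.0 [0.0167 0.0105 0.153 ] [ 0.614 -0.093  0.102]
```

Request:
arm_command(series="0.004 0.001 0.01 0; 0.004 0.001 0.01 0; 0.003 0.002 0.01 0; 0.003 0.002 0.01 0; 0.003 0.002 0.01 0; 0 0.002 0.01 0; 0 0 0 0; 0 0 0 0")

```text
time_s: 16.67
ee_pos: [0.561, -0.0817, 0.1778]
ee_rot: [0.295, 0.077, 0.952, -0.039]
contact_force: [0.2, -0.1, -0.5]
opening: 0.0853
gripper_force: 0.0
```

```bash
python3 g.py
```

```text
t 16.67 p [ 0.561  -0.0817  0.1778] q [ 0.31  0.3  -0.35  2.29  1.71  0.23 -0.24] F [ 0.2 -0.1 -0.5] open 0.0853 0.0
[[-0.815, 0.169, 0.555], [0.124, 0.985, -0.119], [-0.567, -0.028, -0.823]]
back 0.14 [-0.0015 -0.0003 -0.0474] [ 0.536 -0.077  0.218]
back 0.0 [-0.0015 -0.0003  0.0926] [ 0.614 -0.093  0.102]
```

Request:
arm_command(series="0 0 0.015 0; 0 0 0.015 0; 0 0 0.015 0; 0 0 0.015 0; 0 0 0.015 0; 0 0 0.01 0; 0 0 0.005 0; 0 0 0.002 0; 0 0 0 0; 0 0 0 0")

```text
time_s: 17.5
ee_pos: [0.611, -0.0925, 0.1014]
ee_rot: [0.294, 0.077, 0.952, -0.038]
contact_force: [-0.4, 0.4, 0.3]
opening: 0.085
gripper_force: 0.0
```

```bash
python3 g.py; python3 -c "
from h import *
b=shot('side','s4.png')[150:300,200:360]; cv2.imwrite('pics/s4c.png',cv2.resize(b,None,fx=3.7,fy=3.7))"
```

```text
t 17.5 p [ 0.611  -0.0925  0.1014] q [ 0.41  0.56 -0.47  2.2   2.09  0.37 -0.53] F [-0.4  0.4  0.3] open 0.085 0.0
[[-0.815, 0.169, 0.554], [0.124, 0.985, -0.118], [-0.566, -0.028, -0.824]]
back 0.14 [-0.0027 -0.0003 -0.1393] [ 0.536 -0.077  0.218]
back 0.0 [-0.0027 -0.0003  0.0007] [ 0.614 -0.093  0.102]
```

View pics/s4c.png

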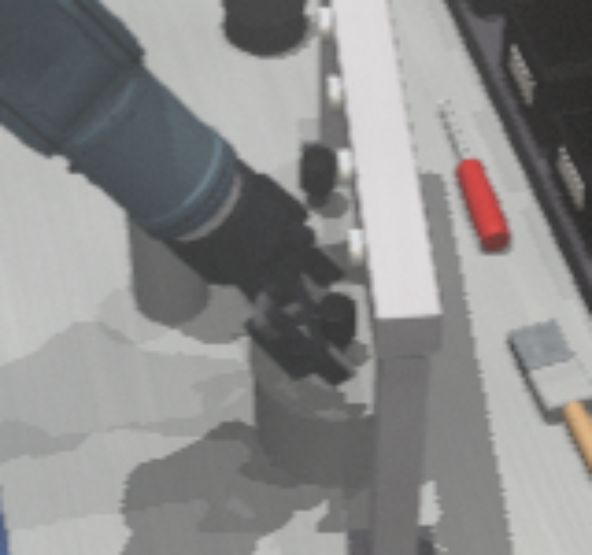

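The crop shows the leaned fingers straddling the wide knob (crop (340,318)), clear of the rail. I'll close on it.

Request:
arm_command(series="0 0 0 0; 0 0 0 0; 0 0 0 0; 0 0 0 0; 0 0 0 0; 0 0 0 0; 0 0 0 0; 0 0 0 0", gripper=0.01)

```text
time_s: 18.22
ee_pos: [0.6113, -0.092, 0.1012]
ee_rot: [0.294, 0.077, 0.952, -0.038]
contact_force: [-3.7, 0.7, 5.8]
opening: 0.0264
gripper_force: 58.4
```

```bash
python3 - <<'E'
from h import *
s,R,p=st()
print("up10",(R.T@[0,0,.01]).round(4),"front10",(R.T@[-.00986,.00168,0]).round(4))
E
```

```text
t 18.22 p [ 0.6113 -0.092   0.1012] q [ 0.42  0.56 -0.48  2.19  2.09  0.37 -0.53] F [-3.7  0.7  5.8] open 0.0264 58.4325635433197
[[-0.815, 0.169, 0.554], [0.125, 0.985, -0.117], [-0.566, -0.026, -0.824]]
up10 [-0.0057 -0.0003 -0.0082] front10 [ 0.0082 -0.     -0.0057]
```

Request:
arm_command(series="-0.0023 0 -0.0033 0; -0.0023 0 -0.0033 0; -0.0023 0 -0.0033 0; -0.0023 0 -0.0033 0; 0.0015 0 -0.0083 0; 0.0015 0 -0.0083 0; 0.0015 0 -0.0083 0; 0.0015 0 -0.0083 0; 0 0 0 0; 0 0 0 0; 0 0 0 0")

```text
time_s: 19.13
ee_pos: [0.5879, -0.0874, 0.1408]
ee_rot: [0.294, 0.077, 0.952, -0.038]
contact_force: [0.1, -0.6, -2.1]
opening: 0.0266
gripper_force: 59.2
```

```bash
python3 - <<'E'
from h import *
s,R,p=st()
import time
dish=np.array([.4355,-.3255])
E
```

```text
t 19.13 p [ 0.5879 -0.0874  0.1408] q [ 0.37  0.43 -0.42  2.24  1.95  0.29 -0.43] F [ 0.1 -0.6 -2.1] open 0.0266 59.200571179389954
[[-0.815, 0.169, 0.554], [0.125, 0.985, -0.117], [-0.565, -0.027, -0.824]]
```

Request:
arm_command(series="0.0115 0 -0.014 0; 0.0115 0 -0.014 0; 0.0115 0 -0.014 0; 0.0115 0 -0.014 0; 0 0 0 0; 0 0 0 0; 0 0 0 0")

```text
time_s: 19.72
ee_pos: [0.5201, -0.0753, 0.161]
ee_rot: [0.294, 0.077, 0.952, -0.038]
contact_force: [0.7, 0.5, -1.5]
opening: 0.0267
gripper_force: 59.4
```

```bash
python3 - <<'E'
from h import *
st((.47,-.20,.16),(.4445,-.3265,.10))
E
```

```text
t 19.72 p [ 0.5201 -0.0753  0.161 ] q [ 0.42  0.3  -0.49  2.39  1.97  0.29 -0.5 ] F [ 0.7  0.5 -1.5] open 0.0267 59.41639423370361
[[-0.815, 0.17, 0.554], [0.125, 0.985, -0.118], [-0.566, -0.026, -0.824]]
to (0.47, -0.2, 0.16) tool shift [ 0.0258 -0.1314 -0.0123]
to (0.4445, -0.3265, 0.1) tool shift [ 0.0647 -0.2587  0.0379]
```

Request:
arm_command(series="-0.001 -0.012 0.001 0; 0 -0.02 0.001 0; 0 -0.025 0.001 0; 0 -0.025 0.001 0; 0 -0.025 0.001 0; 0 -0.015 0 0; 0 0 0 0; 0 0 0 0")

```text
time_s: 20.38
ee_pos: [0.503, -0.194, 0.16]
ee_rot: [0.294, 0.079, 0.952, -0.038]
contact_force: [0.7, 0.5, -1.0]
opening: 0.0266
gripper_force: 59.4
```

```bash
python3 - <<'E'
from h import *
st((.4445,-.3265,.10))
E
```

```text
t 20.38 p [ 0.503 -0.194  0.16 ] q [ 0.98  0.38 -0.74  2.34  2.06  0.19 -0.26] F [ 0.7  0.5 -1. ] open 0.0266 59.42210912704468
[[-0.815, 0.173, 0.553], [0.129, 0.985, -0.118], [-0.565, -0.025, -0.825]]
to (0.4445, -0.3265, 0.1) tool shift [ 0.0645 -0.1391  0.0329]
```

Request:
arm_command(series="0.005 -0.014 0 0; 0.005 -0.014 0 0; 0.005 -0.014 0 0; 0.005 -0.014 0 0; 0.005 -0.014 0 0; 0 0 0 0; 0 0 0 0")

```text
time_s: 20.97
ee_pos: [0.4711, -0.2573, 0.1478]
ee_rot: [0.293, 0.077, 0.952, -0.037]
contact_force: [-0.3, 0.5, -1.5]
opening: 0.0262
gripper_force: 59.5
```

```bash
python3 - <<'E'
from h import *
st((.4445,-.3265,.10))
E
```

```text
t 20.97 p [ 0.4711 -0.2573  0.1478] q [ 1.32  0.49 -0.92  2.32  2.01  0.19  0.02] F [-0.3  0.5 -1.5] open 0.0262 59.49808359146118
[[-0.816, 0.169, 0.553], [0.125, 0.985, -0.116], [-0.565, -0.025, -0.825]]
to (0.4445, -0.3265, 0.1) tool shift [ 0.04   -0.0714  0.0327]
```

Request:
arm_command(series="0.003 -0.014 0 0; 0.003 -0.014 0 0; 0.003 -0.014 0 0; 0.003 -0.014 0 0; 0.003 -0.014 0 0; 0 0 0 0; 0 0 0 0")

```text
time_s: 21.55
ee_pos: [0.4474, -0.3242, 0.1415]
ee_rot: [0.294, 0.077, 0.952, -0.037]
contact_force: [0.4, 0.6, -1.7]
opening: 0.0266
gripper_force: 59.6
```

```bash
python3 - <<'E'
from h import *
st((.4445,-.3265,.10),(.4445,-.3265,.04))
E
```

```text
t 21.55 p [ 0.4474 -0.3242  0.1415] q [ 1.55  0.6  -1.01  2.26  1.67  0.19  0.56] F [ 0.4  0.6 -1.7] open 0.0266 59.55763220787048
[[-0.816, 0.168, 0.553], [0.124, 0.985, -0.116], [-0.565, -0.026, -0.825]]
to (0.4445, -0.3265, 0.1) tool shift [ 0.0255 -0.0017  0.0329]
to (0.4445, -0.3265, 0.04) tool shift [ 0.0594 -0.0001  0.0824]
```

Over the dish with the orientation held. I'll lower to about 7 mm above contact.

Request:
arm_command(series="0.0064 -0.001 0.0082 0; 0.0064 -0.001 0.0082 0; 0.0064 0 0.0082 0; 0.0064 0 0.0082 0; 0 0 0 0; 0 0 0 0")

```text
time_s: 22.05
ee_pos: [0.4443, -0.3257, 0.1]
ee_rot: [0.294, 0.076, 0.952, -0.037]
contact_force: [0.8, -0.0, -1.5]
opening: 0.0266
gripper_force: 59.6
```

```bash
python3 - <<'E'
from h import *
st((.4445,-.3265,.04))
b=shot('side','s5.png')[200:400,150:350]; cv2.imwrite('pics/s5c.png',cv2.resize(b,None,fx=2.8,fy=2.8))
E
```

```text
t 22.05 p [ 0.4443 -0.3257  0.1   ] q [ 1.6   0.78 -1.08  2.27  1.94  0.34  0.4 ] F [ 0.8 -0.  -1.5] open 0.0266 59.57906484603882
[[-0.816, 0.166, 0.554], [0.123, 0.986, -0.114], [-0.565, -0.025, -0.825]]
to (0.4445, -0.3265, 0.04) tool shift [0.0337 0.0007 0.0497]
```

View pics/s5c.png

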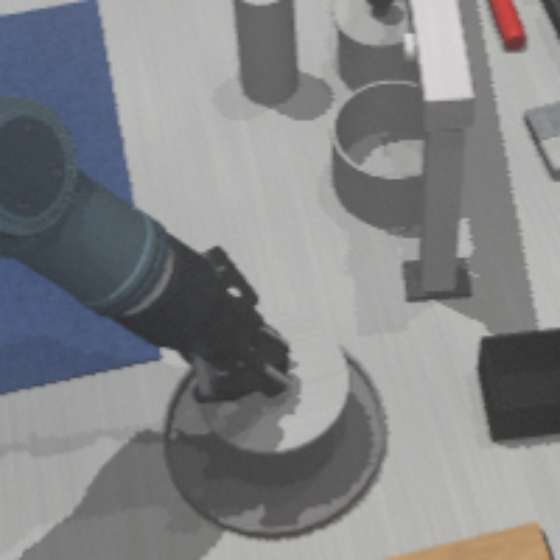

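The lid hangs level over the dish (crop (285,390)); the open canister is in its place (crop (385,155)). I'll lower further.

Request:
arm_command(series="0.006 0 0.009 0; 0.006 0 0.009 0; 0.006 0 0.009 0; 0.006 0 0.009 0; 0.005 0 0.007 0; 0.003 0 0.004 0; 0 0 0 0; 0 0 0 0")

```text
time_s: 22.77
ee_pos: [0.4437, -0.3292, 0.0437]
ee_rot: [0.294, 0.077, 0.952, -0.038]
contact_force: [1.0, -0.1, -1.0]
opening: 0.0269
gripper_force: 59.6
```

```bash
python3 - <<'E'
from h import *
st((.4445,-.3265,.033))
E
```

```text
t 22.77 p [ 0.4437 -0.3292  0.0437] q [ 1.61  0.98 -1.08  2.27  2.14  0.48  0.33] F [ 1.  -0.1 -1. ] open 0.0269 59.605793952941895
[[-0.816, 0.168, 0.553], [0.124, 0.985, -0.117], [-0.565, -0.027, -0.825]]
to (0.4445, -0.3265, 0.033) tool shift [0.0058 0.003  0.009 ]
```

Request:
arm_command(series="0.0017 0 0.0025 0; 0.0017 0 0.0025 0; 0 0 0 0; 0 0 0 0")

```text
time_s: 23.1
ee_pos: [0.4433, -0.3295, 0.0371]
ee_rot: [0.294, 0.077, 0.952, -0.038]
contact_force: [-0.3, -0.7, -2.0]
opening: 0.0263
gripper_force: 59.6
```

Request:
arm_command(series="0.0011 0 0.0016 0; 0 0 0 0; 0 0 0 0")

```text
time_s: 23.35
ee_pos: [0.4432, -0.3295, 0.0351]
ee_rot: [0.293, 0.077, 0.952, -0.038]
contact_force: [0.4, -0.9, -1.4]
opening: 0.0265
gripper_force: 59.6
```

Request:
arm_command(series="0.0008 0 0.0012 0; 0 0 0 0; 0 0 0 0")

```text
time_s: 23.6
ee_pos: [0.4433, -0.3295, 0.0337]
ee_rot: [0.294, 0.077, 0.952, -0.038]
contact_force: [0.1, 0.3, -1.6]
opening: 0.0266
gripper_force: 59.6
```

Request:
arm_command(series="0.0006 0 0.0008 0; 0 0 0 0; 0 0 0 0")

```text
time_s: 23.85
ee_pos: [0.4436, -0.3297, 0.0334]
ee_rot: [0.294, 0.077, 0.952, -0.038]
contact_force: [-2.8, -0.0, 4.6]
opening: 0.0268
gripper_force: 60.8
```

Request:
arm_command(series="0.0006 0 0.0008 0; 0 0 0 0; 0 0 0 0")

```text
time_s: 24.1
ee_pos: [0.4439, -0.3299, 0.0332]
ee_rot: [0.295, 0.077, 0.952, -0.039]
contact_force: [-8.1, -0.7, 14.4]
opening: 0.0266
gripper_force: 62.4
```

Request:
arm_command(series="-0.0006 0 -0.0008 0; 0 0 0 0; 0 0 0 0; 0 0 0 0; 0 0 0 0; 0 0 0 0; 0 0 0 0; 0 0 0 0", gripper=0.085)

```text
time_s: 24.77
ee_pos: [0.4432, -0.3295, 0.0327]
ee_rot: [0.293, 0.077, 0.952, -0.038]
contact_force: [0.6, -1.0, -0.3]
opening: 0.0847
gripper_force: 0.0
```

Request:
arm_command(series="0 0 -0.01 0; 0 0 -0.015 0; 0 0 -0.02 0; 0 0 -0.02 0; -0.008 0 -0.015 0; -0.01 0 -0.015 0; -0.01 0 -0.015 0; -0.01 0 -0.015 0; 0 0 0 0; 0 0 0 0")

```text
time_s: 25.6
ee_pos: [0.4049, -0.3206, 0.1527]
ee_rot: [0.293, 0.077, 0.952, -0.039]
contact_force: [-0.8, 0.7, -1.0]
opening: 0.0853
gripper_force: 0.0
```

```bash
python3 - <<'E'
from h import *
st()
a=shot('side','s6.png')[80:410,130:380]; b=shot('top','t6.png')[140:310,90:440]
a=cv2.resize(a,(400,528)); b=cv2.resize(b,(400,194)); im=np.zeros((528,800,3),np.uint8); im[:,:400]=a; im[:194,400:]=b
im[200:520,400:]=cv2.resize(cv2.imread('pics/t6.png')[215:311,340:460],(400,320)); cv2.imwrite('pics/f.png',im)
E
```

```text
t 25.6 p [ 0.4049 -0.3206  0.1527] q [ 1.74  0.59 -1.14  2.32  1.55  0.2   0.74] F [-0.8  0.7 -1. ] open 0.0853 0.0
[[-0.816, 0.17, 0.553], [0.125, 0.985, -0.12], [-0.565, -0.029, -0.825]]
```

View pics/f.png

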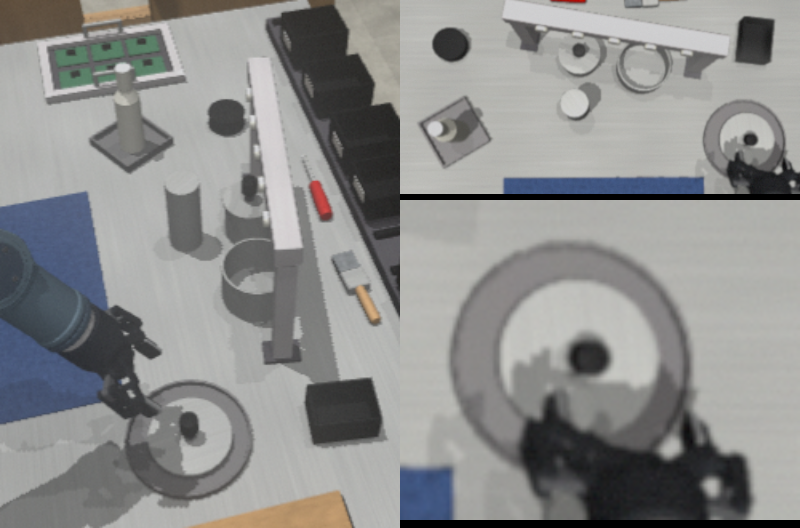

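The final picture shows the lid flat and knob up in the dish (bottom-right panel: knob (590,357), dish centre about (570,357)). The bottle is upright in the tray, the open canister is in place, the slim one is shut and the hand is clear. All good, so I'm handing in.

```bash
python3 -c "
from workcell import env
print(env.hand_in())"
```

```text
the job is handed in; nothing more can be done
None
```

The job is handed in at about 26 s: the bottle stands upright in the square tray, the wide lid lies flat and knob up in the round dish, and the last pictures show the wide canister open in its place and the slim one shut; the hand-in returned no verdict.

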